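# Open and lock the analyser's water valve

## Robot

A 6-joint arm with a two-finger parallel gripper is mounted at the origin on the work surface. World frame = base frame: x ahead of the robot, y to its left, z up, the work surface at z = 0. Lengths are in m, angles in rad, forces in N, time in s.
With the tool pointing down it reaches from about 0.275 to 0.85 m from the base axis. Payload 5.2 kg.
Tool frame: the origin (TCP) lies at the very end of the fingers, on their centre line; the grasp point (between the pads) lies 19 mm behind it (grasp_offset is the z of the grasp point in the tool frame, in m); z points along the fingers, y is the direction in which the jaws open and shut (so a half turn about z gives the same grasp; the last joint's range is limited). The gripper opens to 85 mm and grips with 20 to 120 N. Pads are 22 mm wide; open, the fingers measure 114 mm over their backs; the gripper's body (76 mm by 85 mm) begins 54 mm behind the grasp point. The pads swing forward as they close: fully open they stand 13 mm farther back than shut.
Start: joints at [-1.424, 0.259, 1.535, -0, 1.348, -0.203], TCP at [0.189, -0.517, 0.231] pointing down, gripper open.
Joint ranges: [-3.14, 3.14], [-0.91, 2.08], [0.19, 2.58], [-1.22, 4.36], [0.22, 2.71], [-3.12, 3.12]. Speed limits (rad/s): [2.57, 2.57, 3.14, 3.14, 3.14, 3.14].

## Interface

Orientations are given as a unit quaternion [w, x, y, z].
In Python, from cell import observe, snapshot, camera_info, sign_off, masks_of, grasp_offset gives the robot as it stands. The module is installed in compiled form; this text tells all that it offers.
- The arm moves only by the shell command python3 -m handwheel 'ROWS'. ROWS is JSON, a list of rows, each a list of 7 numbers: the shift along the world's x, y, z in mm, then the turn, a rotation vector about the world's x, y, z in rad, then the opening, from -1 (shut) to 1 (fully open). In form: [[dx, dy, dz, wx, wy, wz, jaw], ...]. A call has 1 to 10 rows; each row shifts and turns the pose as measured when the row begins; what a row does not reach is not made up. A row lasts 1/10 s, in which the tool goes at most 50 mm and 8.59 degrees, less where a joint would pass 70% of its speed; a pose out of reach is approached as far as the arm can. A call with a gripper value outside its range is refused whole. The fingers move at their own pace and stop on an object; the grip force is fixed at half the most. Time passes only in rows, so rows that do not move let the fingers close. It gives the time, the measured TCP pose, the force and the opening at its end, in the units of the state.
- observe(): the state, without advancing time (a new reading comes with each control period).
- snapshot(name): name is "scene" or "side" or "wrist"; returns the picture (480x640x3 uint8, red, green, blue); there is no depth.
- camera_info(name): a dict with "K" (3x3 intrinsics, pixels), "origin" and "rotation" of the camera in the world. Camera axes: x right, y down, z forward; pixel columns grow to the right and rows downward; lengths in m; the calibration is good to about 2 mm. A picture is of the moment at which its call begins: read the wrist's pose just before it. camera_info takes no time and is no camera call; for the wrist camera it gives the pose at the moment of the call.
- sign_off(): hands the job in, once; it reports no verdict.
Trained networks look in the newest picture that a camera, given by its name, has taken for a name from the list of things; names that differ only in an ending like _2 or _b are one class to them, and where a whole thing is asked for, a point or a joint stands for the part that bears it (a point fixed in the world has none). Each returns a list of dicts, best first, with "conf" (0 to 1); they miss things now and then, are a little off and sometimes report something else, mostly with a low value. They report only what shows in the picture. A call takes as long as a camera call.
- masks_of(camera, thing): "pixels" (480x640 bool, what is visible of it) and "uv" ([column, row] in pixels, amid what is visible of it).
The state is a dict: "clock": time; "joint_pos": joint angles; "qvel": joint speeds; "joint_efforts": joint torques, N m; "eef_pos": TCP position; "orientation": TCP orientation; "contact_force": force on the tool from outside, world axes, zero at the start; "moment": the same for the moment, N m; "gripper_width": finger opening in m.
Only numpy, scipy, OpenCV 4.12 (cv2) and the standard library are available. Lean on these libraries where they do the work, as an engineer would, in place of code of your own. Each camera call takes 0.05 s, during which the arm holds its last target.

## Task

Turn on the purified water to the analyser: open the lever valve on the pipe that carries the round pressure gauge. Slide its lock outward along the lever to free it, swing the lever the full quarter turn to its stop so that it lies along the pipe, and slide the lock fully home again so that the valve is locked open. Leave the other pipe's valve shut and locked, and do not disturb the tube rack, scanner and bottle.

Things in the scene. Friction and masses are not known exactly. Their poses are not given: they have to be found in the camera images.
- feed: The pipe with the pressure gauge, fixed: 34 mm steel pipe that rises from the bench, crosses level at 70 mm height and goes down, with a lever ball valve in it. Origin: on the bench below the valve stem. Own y: along the level pipe towards the gauge; its vertical legs stand at y = -90 and 125 mm. The lever points along own -x when shut (across the pipe) and own -y when open (along it).
- feed_gauge (a point): Centre of the gauge's dial: round, 63 mm across, lying face up, 130 mm above the bench, 90 mm from the stem axis along the pipe. Only this pipe has a gauge.
- feed_stem (a point): Stem axis of the gauge pipe's valve, at the lever plate's top (125 mm high): the lever turns about the vertical through it. Stem and nut (26 mm across) reach 140 mm height. Under the lever lies a steel stop plate, radius up to 60 mm, 109 to 115 mm high, with a notch for shut and one for open. Valve body below: 56 mm wide, 95 mm high.
- feed_grip (a point): Centre of the black sleeve of that lever, 143 mm from the stem axis, 122 mm high. Sleeve: from 116 to 170 mm from the stem, 28 mm wide, 114 to 130 mm high. Nearer the stem the lever is a bare plate 24 mm wide, 119 to 125 mm high. Site x axis: along the lever towards the stem.
- feed_lever (a joint): Angle of that lever, rad: 0 shut, 1.571 at its open stop. It opens anticlockwise seen from above, staying level, and stays where it is left; turning it takes about 0.7 N m (5 N sideways on the sleeve). With the lock in a notch it only rattles (about 0.03 rad, some 0.05 rad at a 25 N push).
- feed_lock (a joint): How far that valve's lock is slid outward along the lever, m: 0 home (tooth in a notch, lever locked), 0.020 fully out; the tooth is clear of the plate from about 0.014. It rides on the lever, stays where left, takes about 4 N to slide. It goes home only with the lever at its shut or open stop (within about 0.03 rad); between them the tooth meets the plate's rim.
- feed_lug (a point): Centre of that lock's thumb lug: upright dark steel block across the lever, 12 mm thick along the lever, 34 mm wide, 129 to 153 mm high (point at 141). 80 mm from the stem axis when home, 100 mm when out. Between nut and lug, and from lug to sleeve, all is flat, its top at 129 mm. Site x axis: along the lever towards the stem.
- spare: The other pipe, without a gauge: same size, valve, lever and lock, fixed; own axes as for the gauge pipe. It must stay shut and locked. The two pipes change places from start to start.
- spare_grip (a point): Centre of the black sleeve of the other pipe's lever.
- spare_lug (a point): Centre of the thumb lug of the other pipe's lock.
- spare_lever (a joint): Angle of the other lever, rad: 0 shut.
- spare_lock (a joint): How far the other lock is slid out, m: 0 home.
- rack: White tube rack with capped blood tubes, loose, 75 mm (x) by 200 mm (y) by 102 mm high, beyond the pipes. Origin: centre of its underside.
- scanner: Barcode scanner lying on the bench to the robot's left, loose, about 180 by 70 by 42 mm. Origin: on the bench under its middle.
- bottle: White plastic jar standing to the robot's right, loose, 72 mm diameter, 150 mm high. Origin: centre of its underside.

How it is judged:
On the way, in this order (a step that is already met when the one before it is completed fails the run):
1. the lock on the gauge line's valve is slid clear of its notch (value of joint feed_lock above 0.013 m), for 0.2 s.
2. its lever is swung to the open stop (value of joint feed_lever above 1.52 rad), for 0.2 s.
At the end, for the whole second after the job is handed in: The gauge pipe's lever is at its open stop (above 1.52 rad) with its lock home (within 4 mm); the other pipe's lever is shut (below 0.07 rad) with its lock home (within 5 mm); rack, scanner and bottle stand where they were (within 30 mm) (value of joint feed_lever above 1.52 rad and value of joint feed_lock below 0.004 m and value of joint spare_lever below 0.07 rad and value of joint spare_lock below 0.005 m); the robot touches nothing.
It fails at once if the other pipe's valve is turned or its lock is slid out (value of joint spare_lever above 0.1 rad or value of joint spare_lock above 0.01 m).
It fails at once if the tube rack, the scanner or the bottle is shoved (over 30 mm) or tipped (distance of any of rack, scanner, bottle from where it was at the start of the episode above 0.03 m or angle between any of rack, scanner, bottle's own z axis and vertical above 0.3 rad).
It also fails if it takes over 54 s, if anything falls off the work surface, if the arm or the gripper's body presses on something with over 40 N, if the wrist force passes 120 N, or if a joint passes its speed limit or range.

## Working session

There is one attempt and no reset: what is moved stays moved. The work goes in short steps, Python scripts to look and compute and a shell command to move; the robot and the scene stay as the last step left them, time stands still between calls to the robot, and variables do not carry over. Pictures are saved under pics/ and viewed, and the job is handed in when it is done.

```bash
mkdir -p pics
python3 - <<'E'
from cell import *
import cv2
o=observe();print({k:o[k] for k in("clock","eef_pos","orientation","contact_force","gripper_width")},grasp_offset)
for c in("scene","side","wrist"):
    im=snapshot(c);cv2.imwrite(f"pics/a_{c}.png",im[:,:,::-1])
    i=camera_info(c);print(c,i)
    for t in("feed_gauge","feed","feed_lug","feed_grip","spare_lug","spare_grip"):
        try:
            for d in masks_of(c,t)[:3]:print(c,t,d["conf"],d["uv"],d["pixels"].sum())
        except Exception as e:print(t,e)
print(observe()["clock"])
E
```

```text
{'clock': 0.0, 'eef_pos': array([ 0.18842817, -0.51616481,  0.23046727]), 'orientation': array([-9.11690628e-04,  9.84745216e-01,  1.74000078e-01,  2.61312281e-05]), 'contact_force': array([-0.45237724, -0.175759  , -0.07887909]), 'gripper_width': 0.08537555538303207} -0.0187
scene {'K': array([[573.30055022,   0.        , 320.92629846],
       [  0.        , 573.30055022, 240.23271049],
       [  0.        ,   0.        ,   1.        ]]), 'origin': array([1.56636763, 0.71008406, 1.36932573]), 'rotation': array([-0.1726194 ,  0.44260249,  0.81449001, -0.33303394])}
scene feed_gauge 0.92 [384.6, 289.4] 2878
scene feed 0.77 [387.4, 292.0] 2836
scene feed_lug 0.63 [388.7, 260.0] 173
scene feed_grip 0.56 [386.5, 263.5] 546
scene feed_grip 0.51 [277.6, 203.7] 143
scene spare_lug 0.51 [276.9, 202.7] 132
scene spare_grip 0.97 [277.1, 204.2] 463
side {'K': array([[550.15372526,   0.        , 325.97673967],
       [  0.        , 550.15372526, 244.63694024],
       [  0.        ,   0.        ,   1.        ]]), 'origin': array([0.40916891, 0.8086206 , 1.07207372]), 'rotation': array([ 0.0378981 , -0.08096688,  0.9410493 , -0.32624273])}
side feed_gauge 0.75 [288.5, 327.2] 4734
side feed_gauge 0.22 [339.1, 455.2] 1590
side feed_lug 0.73 [323.3, 315.3] 461
side feed_grip 0.75 [326.0, 312.0] 1289
side feed_grip 0.47 [342.4, 456.0] 1577
side spare_lug 0.61 [363.4, 170.8] 281
side spare_grip 0.77 [364.6, 171.7] 810
wrist {'K': array([[396.5732587 ,   0.        , 313.30547628],
       [  0.        , 396.5732587 , 239.01891779],
       [  0.        ,   0.        ,   1.        ]]), 'origin': array([ 0.2568641 , -0.49091358,  0.37314312]), 'rotation': array([ 0.11841044,  0.81089437, -0.56717927, -0.08207904])}
1.05
```

View pics/a_scene.png

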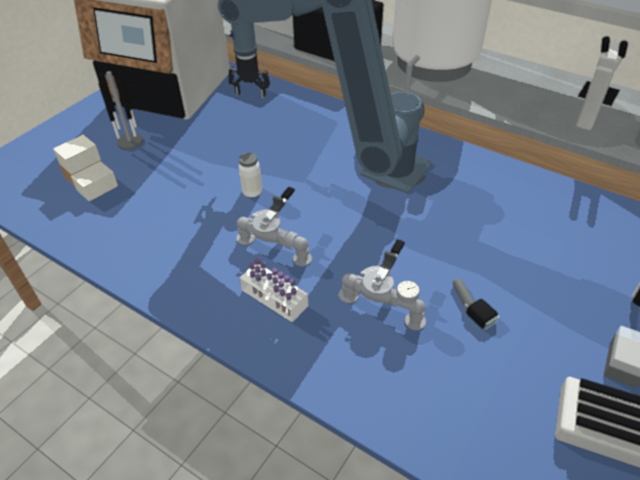

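View pics/a_side.png

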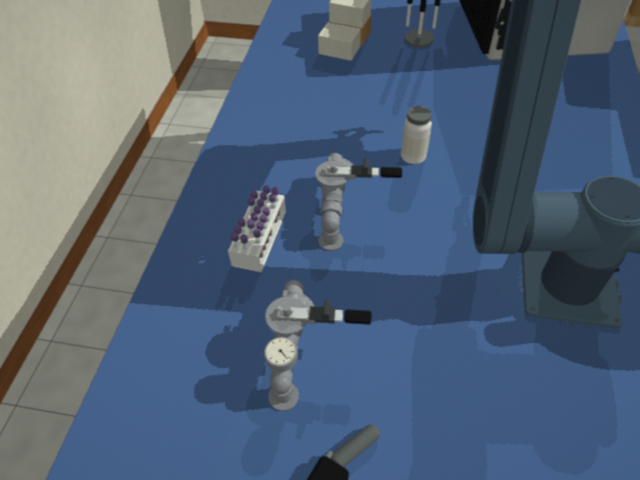

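View pics/a_wrist.png

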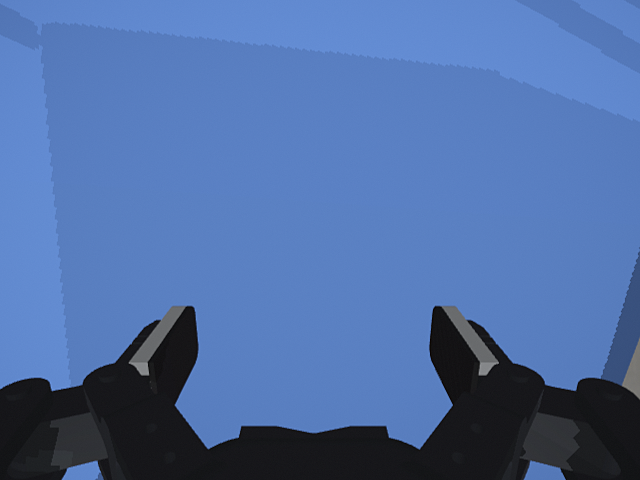

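```bash
python3 - <<'E'
import cv2
a=cv2.imread("pics/a_side.png")[270:420,240:400];b=cv2.imread("pics/a_scene.png")[230:340,330:440]
cv2.imwrite("pics/b1.png",cv2.resize(a,None,fx=4,fy=4,interpolation=cv2.INTER_CUBIC))
cv2.imwrite("pics/b2.png",cv2.resize(b,None,fx=5,fy=5,interpolation=cv2.INTER_CUBIC))
E
cat > h.py <<'E'
import numpy as np
from scipy.spatial.transform import Rotation as R
from cell import camera_info
def Q(q): return R.from_quat([q[1],q[2],q[3],q[0]])
def cam(c):
    i=camera_info(c); return i["K"],np.array(i["origin"]),Q(i["rotation"]).as_matrix()
def ray(c,u,v,z,ci=None):
    K,o,M=ci or cam(c); d=M@np.linalg.inv(K)@[u,v,1]; return o+d*(z-o[2])/d[2]
def proj(c,p,ci=None):
    K,o,M=ci or cam(c); q=K@(M.T@(np.array(p)-o)); return q[:2]/q[2]
E
python3 - <<'E'
from h import *
for n,c,u,v,z in[("gauge","side",282,351,.13),("gauge","scene",408,290,.13),("sleeve","side",357,317,.13),("sleeve","scene",397,247,.13),("nut","side",283,313,.14),("lugtop","side",328,303,.153)]:print(n,c,ray(c,u,v,z).round(4))
E
```

```text
gauge side [0.5951 0.3452 0.13  ]
gauge scene [0.6036 0.3464 0.13  ]
sleeve side [0.4655 0.2478 0.13  ]
sleeve scene [0.4749 0.2437 0.13  ]
nut side [0.6099 0.269  0.14  ]
lugtop side [0.5248 0.2395 0.153 ]
```

View pics/b1.png

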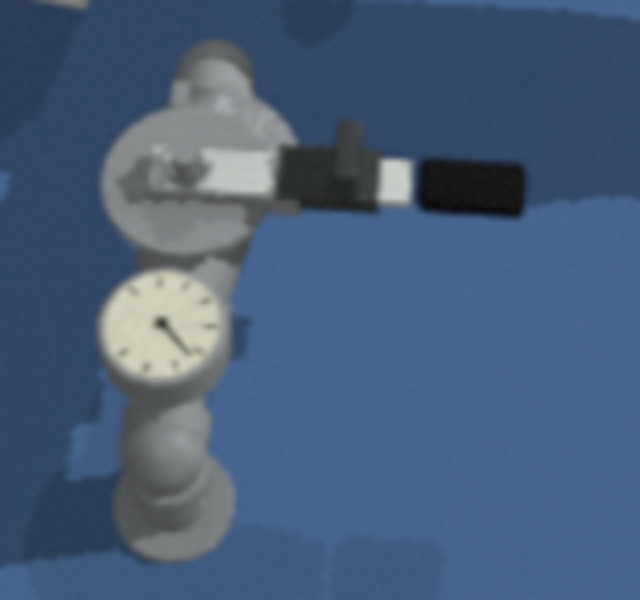

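View pics/b2.png

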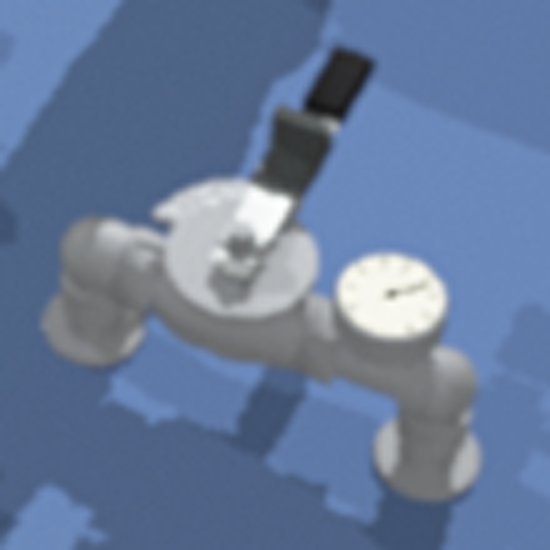

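```bash
python3 -m handwheel '[[0,10,45,0,0,0,1],[10,20,40,0,0,0,1],[18,44,0,0,0,0.13,1],[18,44,0,0,0,0.13,1],[18,44,0,0,0,0.13,1],[18,44,0,0,0,0.13,1],[18,44,0,0,0,0.13,1],[18,44,0,0,0,0.13,1],[18,44,0,0,0,0.13,1],[18,44,0,0,0,0.13,1]]'
python3 -m handwheel '[[18,44,0,0,0,0.13,1],[18,44,0,0,0,0.13,0],[18,44,0,0,0,0.06,0],[18,44,0,0,0,0,0],[18,44,0,0,0,0,0],[18,44,0,0,0,0,0],[18,44,0,0,0,0,0],[0,0,0,0,0,0,0]]'
```

```text
clock: 2.05
eef_pos: [0.3427, -0.1259, 0.3186]
orientation: [0.003, 0.759, 0.651, 0.0]
contact_force: [0.2, -0.8, -0.9]
gripper_width: 0.0852
clock: 2.85
eef_pos: [0.4716, 0.2019, 0.3205]
orientation: [0.006, 0.636, 0.771, 0.003]
contact_force: [-0.0, -0.1, 0.2]
gripper_width: 0.0428
```

Run:
```python
from h import *
from cell import *
import cv2
o=observe();print(o["eef_pos"],Q(o["orientation"]).as_matrix().round(3).tolist(),o["joint_pos"].round(3) if hasattr(o["joint_pos"],"round") else o["joint_pos"])
im=snapshot("wrist");cv2.imwrite("pics/c.png",im[:,:,::-1])
print(camera_info("wrist"))
for t in("feed_gauge","feed_lug","feed_grip"):
    for d in masks_of("wrist",t)[:2]:
        ys,xs=d["pixels"].nonzero();print(t,d["conf"],d["uv"],d["pixels"].sum(),xs.min(),xs.max(),ys.min(),ys.max())
```

```text
[0.47161368 0.20189807 0.32046556] [[-0.19, 0.982, 0.014], [0.982, 0.19, -0.003], [-0.005, 0.013, -1.0]] [ 0.19   0.138  1.471 -0.005  1.52  -0.   ]
{'K': array([[396.5732587 ,   0.        , 313.30547628],
       [  0.        , 396.5732587 , 239.01891779],
       [  0.        ,   0.        ,   1.        ]]), 'origin': array([0.4556465 , 0.27242084, 0.46185441]), 'rotation': array([0.146528  , 0.9845951 , 0.09333866, 0.01974671])}
feed_gauge 0.78 [455.8, 151.4] 27264 279 544 1 274
feed_lug 0.96 [394.2, 169.3] 2406 362 428 147 192
feed_grip 0.9 [388.3, 168.3] 7228 279 500 141 193
```

View pics/c.png

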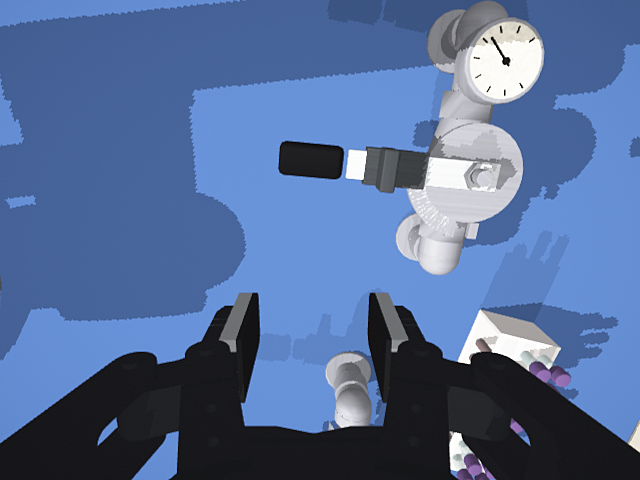

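Run:
```python
from h import *
import cv2
from scipy.optimize import least_squares
a=cv2.imread("pics/c.png")[120:220,340:520];cv2.imwrite("pics/c2.png",cv2.resize(a,None,fx=4.4,fy=4.4,interpolation=cv2.INTER_CUBIC))
ci={c:cam(c) for c in("wrist","side","scene")}
def P(p,l):
    s=np.array([p[0],p[1]]);e=np.array([np.cos(p[2]),np.sin(p[2])]) # own x
    n=np.array([-e[1],e[0]])
    d={"g":(90*n,130),"s":(-143*e,130),"n":(0*e,140),"l":(-80*e,153)}[l]
    return [*(s+d[0]/1000),d[1]/1000]
obs=[("wrist","g",507,61),("wrist","s",311,160),("wrist","n",484,176),("side","g",280,351),("side","s",358,316.5),("scene","g",408.3,289.5),("scene","s",397.8,246.5)]
for sel in(["wrist"],["side","scene"],["wrist","side","scene"]):
    ob=[o for o in obs if o[0] in sel]
    f=lambda p:np.concatenate([np.array(proj(c,P(p,l),ci[c]))-[u,v] for c,l,u,v in ob])
    r=least_squares(f,[.61,.26,.1]);print(sel,r.x.round(4),r.fun.round(1))
    print({l:np.round(P(r.x,l),4).tolist() for l in"gsnl"},proj("wrist",P(r.x,"l"),ci["wrist"]))
```

```text
['wrist'] [0.6059 0.2493 0.0867] [-1.1 -0.9 -0.1 -0.8  1.3  1.8]
{'g': [0.5981, 0.339, 0.13], 's': [0.4634, 0.2369, 0.13], 'n': [0.6059, 0.2493, 0.14], 'l': [0.5262, 0.2424, 0.153]} [391.75800094 170.23790371]
['side', 'scene'] [0.6074 0.2565 0.0823] [-0.6  0.1 -0.4 -0.8  0.2 -0.4  1.1 -1.4]
{'g': [0.6, 0.3462, 0.13], 's': [0.4649, 0.2448, 0.13], 'n': [0.6074, 0.2565, 0.14], 'l': [0.5277, 0.2499, 0.153]} [395.93247771 160.92357777]
['wrist', 'side', 'scene'] [0.606  0.25   0.0827] [-0.3 -1.7  0.1 -2.2  1.6  1.1  0.9 -2.8  0.7 -3.5 -1.6 -1.7 -0.6 -2.6]
{'g': [0.5985, 0.3397, 0.13], 's': [0.4634, 0.2382, 0.13], 'n': [0.606, 0.25, 0.14], 'l': [0.5262, 0.2434, 0.153]} [392.08056015 169.02885109]
```

View pics/c2.png

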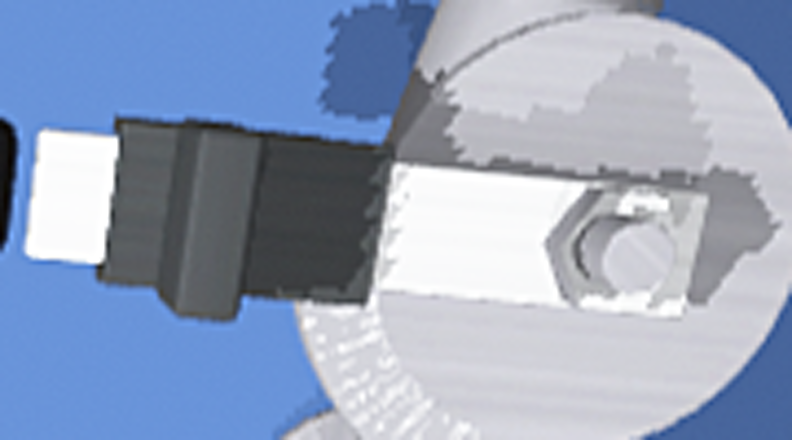

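```bash
python3 -m handwheel '[[27,20,0,0.003,0.014,-0.1,0],[27,21,-20,0,0,0,0],[0,0,-45,0,0,0,0],[0,0,-45,0,0,0,0],[0,0,0,0,0,0,0]]'
python3 - <<'E'
from h import *
from cell import *
import cv2
o=observe();print(o["eef_pos"],Q(o["orientation"]).as_matrix().round(3).tolist())
im=snapshot("wrist");cv2.imwrite("pics/d.png",im[:,:,::-1])
t=o["eef_pos"]
print(proj("wrist",[.5262,.2424,.153]))
for d in masks_of("wrist","feed_lug")[:1]:
        ys,xs=d["pixels"].nonzero();print(d["conf"],d["uv"],xs.min(),xs.max(),ys.min(),ys.max())
E
```

```text
clock: 3.55
eef_pos: [0.5263, 0.2287, 0.2128]
orientation: [0.003, 0.683, 0.731, 0.001]
contact_force: [-0.9, -0.4, -0.5]
gripper_width: 0.0427
[0.52632859 0.22871963 0.21281528] [[-0.068, 0.998, 0.006], [0.998, 0.068, -0.003], [-0.004, 0.006, -1.0]]
[309.08392279 236.29600858]
0.92 [328.2, 216.5] 285 374 187 257
```

View pics/d.png

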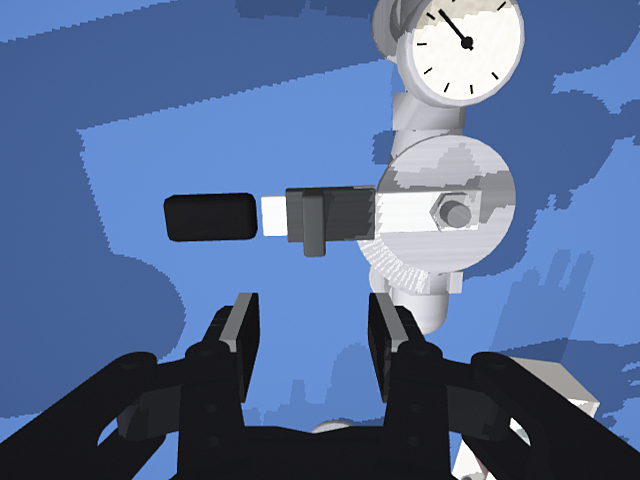

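Run:
```python
from h import *
import cv2
from scipy.optimize import least_squares
a=cv2.imread("pics/d.png")[170:270,250:390];cv2.imwrite("pics/d2.png",cv2.resize(a,None,fx=5.5,fy=5.5,interpolation=cv2.INTER_CUBIC))
print(cam("wrist")[1:])
ci=cam("wrist")
for u,v,z in[(467,43,.13),(211,217.5,.13),(457,213,.14),(314,222,.153)]:print(ray("wrist",u,v,z))
```

```text
(array([0.52286643, 0.30314661, 0.36088403]), array([[ 0.99752269,  0.06067147,  0.03560145],
       [ 0.06834158, -0.95577039, -0.2860636 ],
       [ 0.01667091,  0.28778799, -0.95754903]]))
[0.6056907  0.34809337 0.13      ]
[0.46971392 0.24366224 0.13      ]
[0.61233713 0.25794204 0.14      ]
[0.53031369 0.25064842 0.153     ]
```

View pics/d2.png

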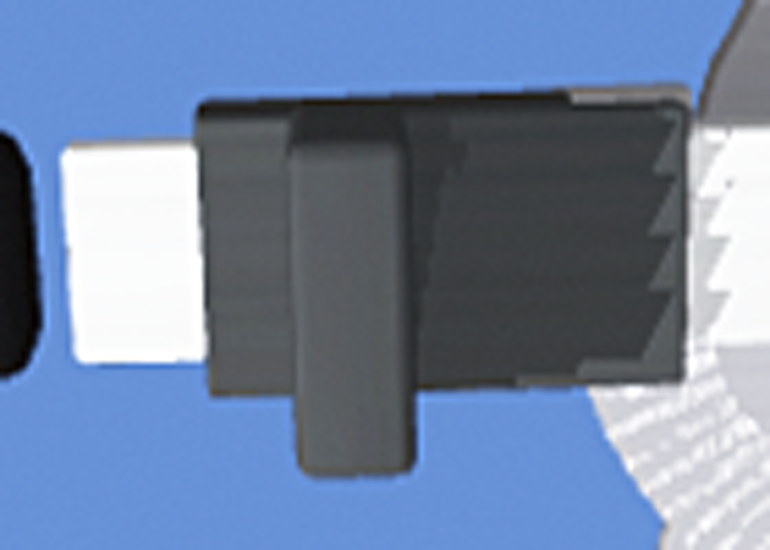

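```bash
python3 -m handwheel '[[3,12,-10,0.003,0.006,0.015,0],[0,10,-30,0,0,0,0],[0,0,-15,0,0,0,0],[0,0,0,0,0,0,0]]'
python3 - <<'E'
from h import *
from cell import *
import cv2
o=observe();print(o["eef_pos"],Q(o["orientation"]).as_matrix().round(3).tolist())
im=snapshot("wrist");cv2.imwrite("pics/e.png",im[:,:,::-1])
for u,v,z in[(0,0,0)]:pass
E
```

```text
clock: 4.05
eef_pos: [0.5401, 0.2538, 0.1745]
orientation: [0.008, 0.678, 0.735, 0.014]
contact_force: [0.5, -0.1, -0.2]
gripper_width: 0.0425
[0.54008941 0.25383795 0.17449158] [[-0.082, 0.996, 0.031], [0.997, 0.082, 0.009], [0.006, 0.031, -0.999]]
```

View pics/e.png

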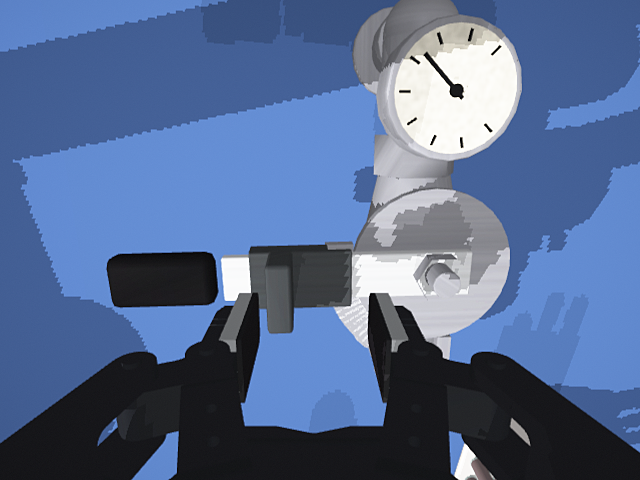

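```bash
python3 -m handwheel '[[-11,-5,0,-0.009,0.031,0,0],[0,0,0,0,0,0,0]]'
python3 - <<'E'
from h import *
from cell import *
o=observe();print(o["eef_pos"],Q(o["orientation"]).as_matrix().round(3).tolist(),o["qvel"])
import cv2
im=snapshot("wrist");cv2.imwrite("pics/f.png",im[:,:,::-1])
o=observe();print(o["eef_pos"],Q(o["orientation"]).as_matrix().round(3).tolist(),o["qvel"])
E
```

```text
clock: 4.3
eef_pos: [0.5316, 0.2499, 0.1798]
orientation: [0.002, 0.677, 0.736, 0.003]
contact_force: [0.4, 0.0, -1.3]
gripper_width: 0.0423
[0.53157824 0.24991881 0.17975781] [[-0.082, 0.997, 0.007], [0.997, 0.082, 0.002], [0.001, 0.007, -1.0]] [ 0.00423914 -0.01265555 -0.03605863  0.00404907 -0.02768796  0.0018739 ]
[0.53240764 0.25023302 0.180156  ] [[-0.082, 0.997, 0.009], [0.997, 0.082, 0.003], [0.002, 0.009, -1.0]] [-0.00083487  0.00242203  0.00316606 -0.00059955 -0.0225164   0.00265897]
```

View pics/f.png

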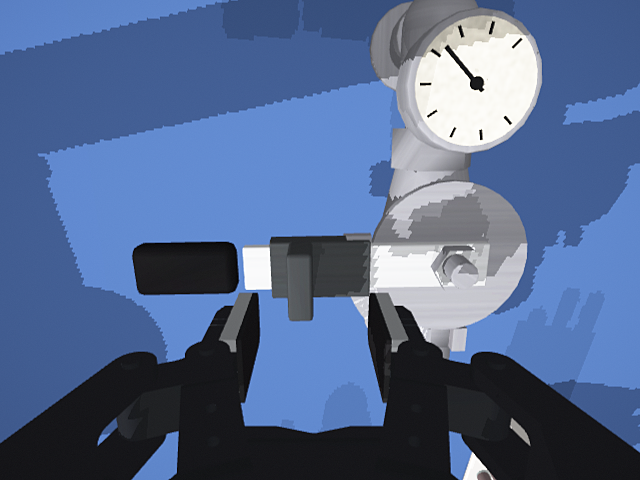

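Run:
```python
from h import *
for u,v,z in[(476,83,.13),(185.5,269,.13),(461,269,.14),(301,286,.153)]:print(ray("wrist",u,v,z))
# TCP vs pads columns
from cell import *
o=observe();t=np.array(o["eef_pos"]);M=Q(o["orientation"]).as_matrix()
for d in(-.0187,0):print(proj("wrist",t+M@[0,0,d]))
```

```text
[0.59942088 0.34595276 0.13      ]
[0.46759817 0.24509845 0.13      ]
[0.60520834 0.25985958 0.14      ]
[0.52734795 0.25024374 0.153     ]
[312.18975749 339.22617704]
[312.32581279 314.2586791 ]
```

```bash
python3 -m handwheel '[[-5,0,-15,-0.003,0.008,0,0],[0,0,-15,0,0,0,0],[0,0,0,0,0,0,0],[0,0,0,0,0,0,0]]'
python3 - <<'E'
from h import *
from cell import *
o=observe();print(o["eef_pos"],Q(o["orientation"]).as_matrix().round(3).tolist(),o["contact_force"])
E
```

```text
clock: 4.75
eef_pos: [0.5289, 0.2511, 0.1509]
orientation: [0.002, 0.677, 0.736, 0.003]
contact_force: [0.2, 0.6, 0.6]
gripper_width: 0.0427
[0.52891513 0.25109364 0.15091634] [[-0.082, 0.997, 0.007], [0.997, 0.082, 0.002], [0.001, 0.007, -1.0]] [0.23651746 0.60952341 0.5974401 ]
```

```bash
python3 -m handwheel '[[-1,-1,-10,0,0.006,0,0],[0,0,-7,0,0,0,0],[0,0,0,0,0,0,0],[0,0,0,0,0,0,-0.4],[0,0,0,0,0,0,-1],[0,0,0,0,0,0,-1],[0,0,0,0,0,0,-1],[0,0,0,0,0,0,-1]]'
python3 - <<'E'
from h import *
from cell import *
o=observe();print(o["eef_pos"],Q(o["orientation"]).as_matrix().round(3).tolist(),o["contact_force"])
import cv2
im=snapshot("wrist");cv2.imwrite("pics/g.png",im[:,:,::-1])
E
```

```text
clock: 5.55
eef_pos: [0.5267, 0.2501, 0.1332]
orientation: [-0.001, 0.677, 0.736, -0.0]
contact_force: [-0.8, -0.5, -1.0]
gripper_width: 0.0106
[0.52666215 0.25010028 0.13321095] [[-0.084, 0.996, -0.001], [0.996, 0.084, 0.001], [0.001, -0.001, -1.0]] [-0.78260916 -0.51028728 -1.02309644]
```

View pics/g.png

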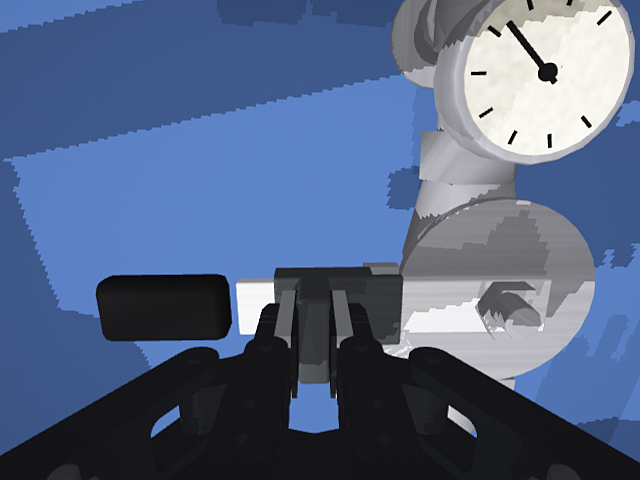

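```bash
python3 -m handwheel '[[-6,-0.5,0,0,0,0,-1],[-6,-0.5,0,0,0,0,-1],[-5,-0.5,0,0,0,0,-1],[0,0,0,0,0,0,-1]]'
python3 - <<'E'
from h import *
from cell import *
o=observe();print(o["eef_pos"],Q(o["orientation"]).as_matrix().round(3).tolist(),o["contact_force"])
E
```

```text
clock: 6.0
eef_pos: [0.5116, 0.2486, 0.1332]
orientation: [0.001, 0.677, 0.736, 0.002]
contact_force: [1.6, 0.6, -2.6]
gripper_width: 0.0108
[0.51157048 0.24859674 0.13323578] [[-0.084, 0.996, 0.005], [0.996, 0.084, 0.002], [0.001, 0.005, -1.0]] [ 1.57522802  0.62467853 -2.57323304]
```

```bash
python3 -m handwheel '[[-4,-0.3,0,0,0,0,-1],[-4,-0.3,0,0,0,0,-1],[0,0,0,0,0,0,-1],[0,0,0,0,0,0,-1]]'
python3 - <<'E'
from h import *
from cell import *
o=observe();print(o["eef_pos"],Q(o["orientation"]).as_matrix().round(3).tolist(),o["contact_force"])
import cv2
im=snapshot("wrist");cv2.imwrite("pics/h.png",im[:,:,::-1])
E
```

```text
clock: 6.4
eef_pos: [0.5068, 0.2482, 0.1332]
orientation: [0.004, 0.677, 0.736, 0.006]
contact_force: [4.4, 0.7, -4.2]
gripper_width: 0.0103
[0.50682342 0.24815162 0.13318283] [[-0.083, 0.996, 0.013], [0.997, 0.083, 0.003], [0.002, 0.014, -1.0]] [ 4.39490697  0.68772911 -4.15353297]
```

View pics/h.png

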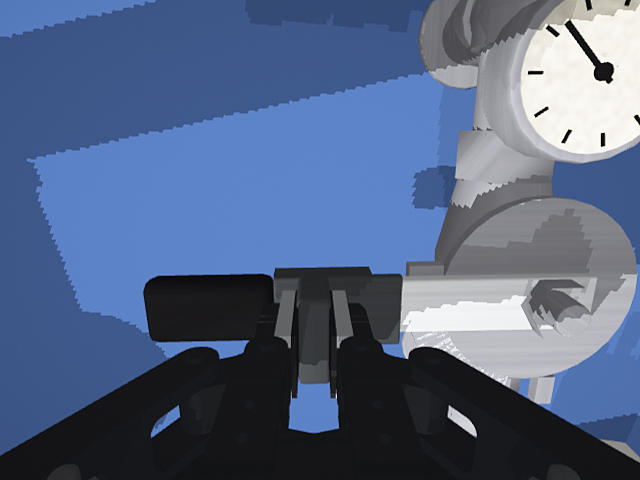

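```bash
cat > st.py <<'E'
from h import *
from cell import *
o=observe();p=np.array(o["eef_pos"]);M=Q(o["orientation"]).as_matrix()
s=np.array([.6063,.2567]);d=p[:2]-s
print(o["clock"],p.round(4),"r",round(np.hypot(*d)*1000,1),"th",round((np.arctan2(d[1],d[0])-np.pi-.084+np.pi)%(2*np.pi)-np.pi,3),"toolth",round((np.arctan2(M[1,1],M[0,1])-.084),3),"z",M[:,2].round(3),"F",np.round(o["contact_force"],1),np.round(o["moment"],2),"w",o["gripper_width"],"q",np.round(o["joint_pos"],2))
E
python3 -m handwheel '[[1.7,-12,0,0,0.01,0.12,-1],[3,-11.6,0,0,0,0.12,-1],[4.5,-11,0,0,0,0.12,-1],[0,0,0,0,0,0,-1]]';python3 st.py
```

```text
clock: 6.85
eef_pos: [0.5152, 0.2144, 0.1333]
orientation: [-0.002, 0.531, 0.847, 0.003]
contact_force: [7.0, -4.8, -6.5]
gripper_width: 0.0103
6.85 [0.5152 0.2144 0.1333] r 100.4 th 0.351 toolth 0.367 z [-0.     0.008 -1.   ] F [ 7.  -4.8 -6.5] [-0.98 -1.04 -0.27] w 0.010344038340327011 q [ 0.19  0.36  1.65  0.01  1.13 -0.27]
```

```bash
python3 -m handwheel '[[5.7,-10.6,0,-0.008,0,0.12,-1],[6.9,-9.8,0,0,0,0.12,-1],[8,-8.9,0,0,0,0.12,-1],[9,-7.9,0,0,0,0.12,-1],[0,0,0,0,0,0,-1]]';python3 st.py
```

```text
clock: 7.35
eef_pos: [0.5443, 0.1769, 0.1333]
orientation: [-0.002, 0.315, 0.949, 0.001]
contact_force: [7.7, -3.5, -5.9]
gripper_width: 0.0106
7.35 [0.5443 0.1769 0.1333] r 101.0 th 0.826 toolth 0.846 z [-0.003  0.002 -1.   ] F [ 7.7 -3.5 -5.9] [-0.67 -1.3  -0.38] w 0.010634306159002245 q [ 0.12  0.38  1.61  0.    1.15 -0.81]
```

```bash
python3 -m handwheel '[[10.4,-6,0,0,0,0.12,-1],[10.7,-5.5,0,0,0,0.12,-1],[11.2,-4.2,0,0,0,0.12,-1],[11.7,-2.8,0,0,0,0.12,-1],[0,0,0,0,0,0,-1]]';python3 st.py
```

```text
clock: 7.85
eef_pos: [0.587, 0.1572, 0.1333]
orientation: [-0.004, 0.083, 0.997, -0.001]
contact_force: [7.5, -1.1, -6.2]
gripper_width: 0.0106
7.85 [0.587  0.1572 0.1333] r 101.4 th 1.295 toolth 1.32 z [-0.008 -0.001 -1.   ] F [ 7.5 -1.1 -6.2] [-0.15 -1.65 -0.36] w 0.010599456605286507 q [ 0.08  0.44  1.52 -0.    1.19 -1.33]
```

```bash
python3 -m handwheel '[[12,-0.6,0,0,-0.008,0.12,-1],[12,0.2,0,0,0,0.1,-1],[5,0.3,0,0,0,0.03,-1],[0,0,0,0,0,0,-1],[0,0,0,0,0,0,-1]]';python3 st.py
```

```text
clock: 8.35
eef_pos: [0.6118, 0.1559, 0.1333]
orientation: [-0.004, -0.036, 0.999, -0.002]
contact_force: [2.3, -2.7, -2.7]
gripper_width: 0.0104
8.35 [0.6118 0.1559 0.1333] r 100.9 th 1.541 toolth 1.56 z [-0.008 -0.005 -1.   ] F [ 2.3 -2.7 -2.7] [-0.23 -0.58  0.1 ] w 0.01041382696410764 q [ 0.08  0.48  1.45 -0.    1.22 -1.57]
```

```bash
python3 -m handwheel '[[5,0.3,0,0,-0.008,0.01,-1],[5,0.3,0,0,0,0,-1],[0,0,0,0,0,0,-1]]';python3 st.py
```

```text
clock: 8.65
eef_pos: [0.6131, 0.156, 0.1333]
orientation: [-0.008, -0.041, 0.999, -0.004]
contact_force: [4.6, -2.7, -4.8]
gripper_width: 0.0109
8.65 [0.6131 0.156  0.1333] r 100.9 th 1.554 toolth 1.569 z [-0.016 -0.009 -1.   ] F [ 4.6 -2.7 -4.8] [-0.2  -1.28  0.34] w 0.010898032766169054 q [ 0.08  0.49  1.44 -0.01  1.23 -1.57]
```

```bash
python3 -m handwheel '[[6,0.5,0,0.008,-0.015,0.01,-1],[8,0.5,0,0,0,0,-1],[8,0.5,0,0,0,0,-1]]';python3 st.py;python3 - <<'E'
from cell import *
import cv2
for c in("wrist","side"):
    cv2.imwrite(f"pics/i_{c}.png",snapshot(c)[:,:,::-1])
E
```

```text
clock: 8.95
eef_pos: [0.6139, 0.1563, 0.1328]
orientation: [-0.022, -0.046, 0.999, -0.002]
contact_force: [-24.9, -6.1, 14.9]
gripper_width: 0.0104
8.95 [0.6139 0.1563 0.1328] r 100.7 th 1.563 toolth 1.58 z [-0.043 -0.007 -0.999] F [-24.9  -6.1  14.9] [-0.91  3.48  0.13] w 0.010375897979223688 q [ 0.08  0.51  1.41 -0.    1.27 -1.59]
```

View pics/i_wrist.png

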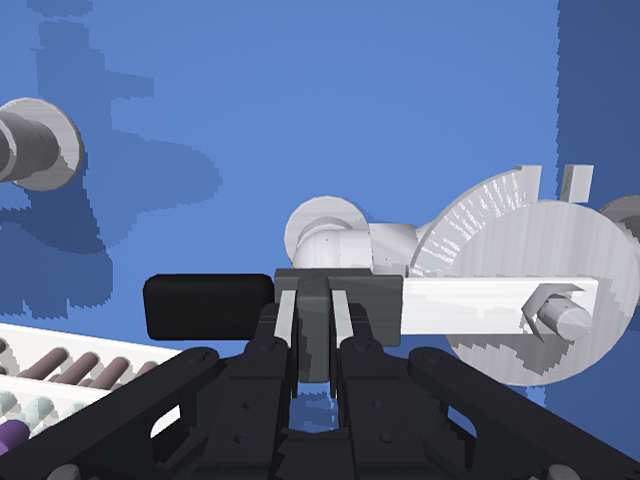

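View pics/i_side.png

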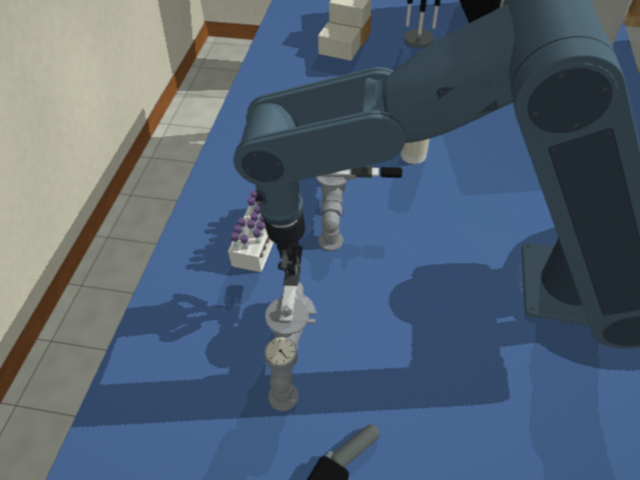

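```bash
python3 -m handwheel '[[2,0,0,0.004,-0.04,0,-1],[1.5,6,0,0,0,0,-1],[1,6,0,0,0,0,-1],[0,6,0,0,0,0,-1],[0,0,0,0,0,0,-1]]';python3 st.py
```

```text
clock: 9.55
eef_pos: [0.6116, 0.1734, 0.1332]
orientation: [-0.007, -0.045, 0.999, -0.003]
contact_force: [2.2, -0.1, -1.0]
gripper_width: 0.0106
9.55 [0.6116 0.1734 0.1332] r 83.5 th 1.551 toolth 1.576 z [-0.013 -0.006 -1.   ] F [ 2.2 -0.1 -1. ] [0.18 0.03 0.17] w 0.010613782451502818 q [ 0.1   0.49  1.43 -0.01  1.23 -1.55]
```

```bash
python3 -m handwheel '[[0,4,0,0.004,-0.01,0,-1],[0,5,0,0,0,0,-1],[0,5,0,0,0,0,-1]]';python3 st.py;python3 -m handwheel '[[0,0,0,0,0,0,-1],[0,0,0,0,0,0,-1]]';python3 st.py;python3 - <<'E'
from cell import *
import cv2
for c in("wrist",):
    cv2.imwrite(f"pics/j_{c}.png",snapshot(c)[:,:,::-1])
E
```

```text
clock: 9.85
eef_pos: [0.6116, 0.1755, 0.1333]
orientation: [-0.003, -0.044, 0.999, -0.011]
contact_force: [0.2, -20.0, 1.8]
gripper_width: 0.0102
9.85 [0.6116 0.1755 0.1333] r 81.3 th 1.552 toolth 1.575 z [-0.004 -0.023 -1.   ] F [  0.2 -20.    1.8] [-2.57  0.54  0.22] w 0.010198488215959372 q [ 0.12  0.49  1.44 -0.02  1.22 -1.53]
clock: 10.05
eef_pos: [0.6116, 0.1751, 0.1332]
orientation: [-0.003, -0.043, 0.999, -0.011]
contact_force: [0.9, -2.6, -0.4]
gripper_width: 0.0105
10.05 [0.6116 0.1751 0.1332] r 81.7 th 1.552 toolth 1.572 z [-0.004 -0.022 -1.   ] F [ 0.9 -2.6 -0.4] [0.23 0.31 0.26] w 0.010508342771578274 q [ 0.12  0.49  1.44 -0.02  1.22 -1.53]
```

View pics/j_wrist.png

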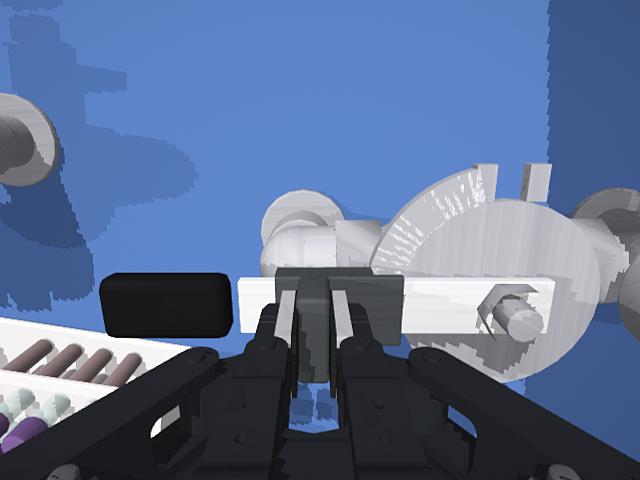

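```bash
python3 -m handwheel '[[5,0,0,0,0,0,-1],[5,1,0,0,0,0,-1]]';python3 st.py; python3 -m handwheel '[[0,0,0,0,0,0,0],[0,0,0,0,0,0,0],[0,0,0,0,0,0,0],[0,0,0,0,0,0,0]]'; python3 st.py
```

```text
clock: 10.3
eef_pos: [0.6121, 0.1753, 0.133]
orientation: [-0.013, -0.044, 0.999, -0.012]
contact_force: [-18.3, -11.4, 13.1]
gripper_width: 0.0103
10.3 [0.6121 0.1753 0.133 ] r 81.6 th 1.558 toolth 1.575 z [-0.025 -0.025 -0.999] F [-18.3 -11.4  13.1] [-1.03  2.91  0.29] w 0.010294698388127377 q [ 0.12  0.5   1.42 -0.02  1.25 -1.53]
clock: 10.7
eef_pos: [0.6122, 0.1779, 0.1336]
orientation: [-0.012, -0.044, 0.999, -0.011]
contact_force: [-0.3, -1.5, 0.5]
gripper_width: 0.0427
10.7 [0.6122 0.1779 0.1336] r 79.0 th 1.561 toolth 1.576 z [-0.023 -0.022 -0.999] F [-0.3 -1.5  0.5] [ 0.04 -0.01  0.  ] w 0.04266419434213285 q [ 0.12  0.5   1.41 -0.02  1.25 -1.53]
```

Released; now rise straight and check.

```bash
python3 -m handwheel '[[0,0,15,0,0,0,0],[0,0,30,0,0,0,0],[0,0,40,0,0,0,0],[0,-20,30,0.02,-0.02,0,0],[0,0,0,0,0,0,0],[0,0,0,0,0,0,0]]';python3 - <<'E'
from h import *
from cell import *
import cv2
for c in("wrist","scene"):
    im=snapshot(c);cv2.imwrite(f"pics/k_{c}.png",im[:,:,::-1])
e=np.array([-.084,.996])
print(proj("wrist",[*(np.array([.6063,.2567])-.08*e),.153]))
for t in("feed_lug","feed_grip"):
    for d in masks_of("wrist",t)[:2]:print(t,d["conf"],d["uv"])
E
python3 st.py
```

```text
clock: 11.3
eef_pos: [0.6127, 0.1589, 0.2573]
orientation: [0.001, -0.045, 0.999, -0.0]
contact_force: [-0.4, -0.2, 0.2]
gripper_width: 0.0424
[340.28021945 240.83372995]
feed_lug 0.75 [348.5, 232.3]
feed_grip 0.79 [344.7, 231.4]
feed_grip 0.51 [99.8, 311.4]
11.5 [0.6118 0.1592 0.2547] r 97.7 th 1.543 toolth 1.578 z [-0.002 -0.001 -1.   ] F [ 0.  -0.5  0.5] [-0.03  0.04 -0.02] w 0.04251665142285708 q [ 0.08  0.4   1.28 -0.    1.46 -1.58]
```

View pics/k_wrist.png

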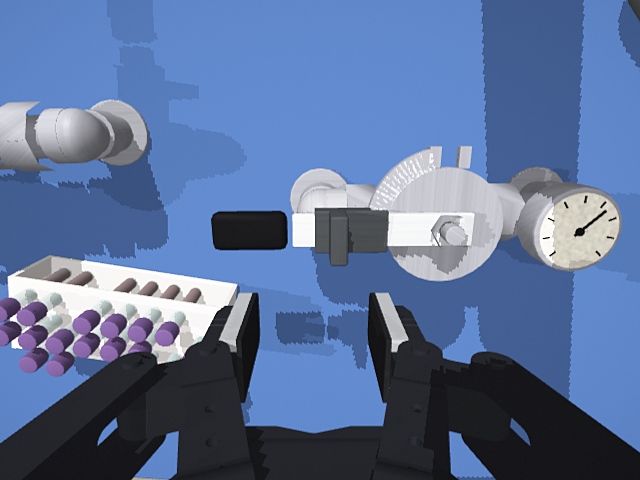

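View pics/k_scene.png

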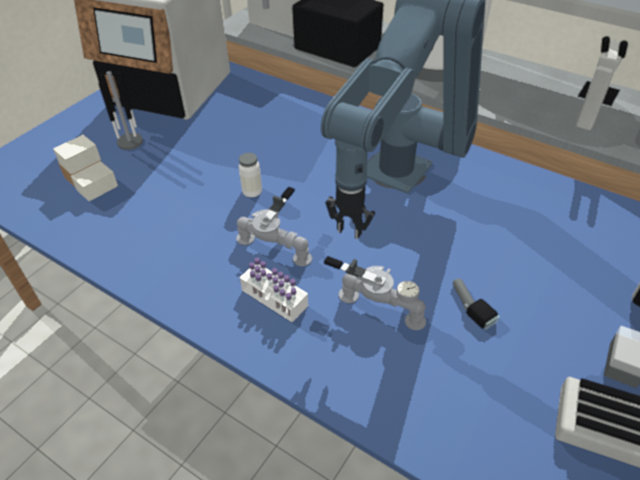

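Run:
```python
from h import *
g=ray("wrist",580.5,231.5,.13);s=ray("wrist",250,227.5,.13);n=ray("wrist",455,234,.14);l=ray("wrist",338.5,237,.153)
# plate midline edges
print(g,s,n,l,np.linalg.norm((n-l)[:2]),np.linalg.norm((n-s)[:2]))
a=lambda d:np.arctan2(d[1],d[0])
print("lever vs pipe(gauge-stem)",a(n-s)-a(g-n),a(g-s), a(g-n))
```

```text
[0.5960296  0.34495122 0.13      ] [0.61433046 0.11566036 0.13      ] [0.60339012 0.25446668 0.14      ] [0.60901483 0.17561782 0.153     ] 0.07904922565683713 0.13923679381479584
lever vs pipe(gauge-stem) -0.0025122888147841582 1.6504425082390213 1.6519632574893313
```

```bash
python3 -c "
from cell import *
print(sign_off())"
```

```text
the job is handed in; nothing more can be done
None
```

The gauge pipe's valve is open and locked. I handed the job in at about 11.5 s of the 54 s allowed.

I gripped the thumb lug, slid the lock about 20 mm out and swung the lever to its stop, where it pushed back with about 25 N. I then slid the lock back about 19–20 mm until it stopped at about 20 N, released it and rose clear.

**Last checks from the wrist camera:**
- **Lock:** the lug is 79 mm from the stem, against 80 mm when home.
- **Lever:** it lies in line with the pipe to within 0.003 rad.
- **Robot:** the gripper stands about 100 mm above the lug, and the force on it is about 0 N.
- **Other pipe, rack, scanner and bottle:** the other valve, rack, scanner and bottle look unmoved in the scene picture; I judged this by eye and did not measure it.

**Where readings disagreed:**
- Early camera estimates of the stem position differed by up to 8 mm. I used the later, closer views and the position of the gripped lug instead.
- The gripper's position at the stop gave a lever angle of only about 1.55–1.56 rad. That is above the 1.52 limit, but a little under the nominal 1.571.
- The force readings during the swing partly had the wrong sign, so I relied on the clear reactions at the stops.

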